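# Find the fuller refill canister by its weight and twist-lock it into the doser

### The job

The doser on the counter has no canister. Two closed refill canisters that look alike stand on the bar mat in front of you; lift each clear of the mat to feel its weight, and stand the lighter one back upright on the mat. Then set the heavier one neck down in the doser's collar with its lugs in the two gaps, press it down gently against the spring and turn it clockwise (seen from above) to the stop, and let it rise into its catch so that it is locked, square with the doser; let go of it. Keep both canisters upright, do not force the collar, and leave the cup under the spout where it is.

Things in the scene. Friction and masses are not known exactly. Their poses are not given: they have to be found in the camera images.
- canister_p: closed refill canister, 96 mm tall, 0.2 to 0.55 kg; looks like the other, but weighs at least 0.1 kg more or less; its contents may shift 2 mm. Dark green square tin body 54 x 54 mm (30 to 84 mm above the bottom; grip its flats), pale lid of the same width, black round neck 54 mm across with two steel lugs (p_lug). Half-turn symmetric. Origin: centre of the bottom, z up, x through the lugs
- canister_q: closed refill canister, 96 mm tall, 0.2 to 0.55 kg; looks like the other, but weighs at least 0.1 kg more or less; its contents may shift 2 mm. Dark green square tin body 54 x 54 mm (30 to 84 mm above the bottom; grip its flats), pale lid of the same width, black round neck 54 mm across with two steel lugs (q_lug). Half-turn symmetric. Origin: centre of the bottom, z up, x through the lugs
- p_lug (a point): outer end of one of canister_p's two lugs (the other is across from it), on the canister's own +x, 35 mm from the axis, 10.5 mm above the bottom; each lug is 11 mm wide, 5 mm thick (8 to 13 mm above the bottom); a red dash on the tin stands above it. The neck's foot is chamfered 4 mm
- q_lug (a point): outer end of one of canister_q's two lugs (the other is across from it), on the canister's own +x, 35 mm from the axis, 10.5 mm above the bottom; each lug is 11 mm wide, 5 mm thick (8 to 13 mm above the bottom); a red dash on the tin stands above it. The neck's foot is chamfered 4 mm
- doser: countertop powder doser, fixed, cream shell: base 158 x 112 mm with a steel drip grille 14 mm above the counter, a rear column, and a round drum head 94 mm across, its highest part, with an open bayonet collar on top. Origin: on the counter under the collar's axis; z up, -x is its front. A canister is locked when its x axis lies along the doser's x axis, either way round
- collar (a point): centre of the collar's mouth at the level of its rim, 150 mm above the counter; axes as the doser. Bore 58 mm across, 4 mm wider than the neck, with two gaps for the lugs (entry_gap). Elsewhere the lugs land on the rim. With its lugs in the gaps, a canister comes to stand on the sprung seat, its bottom 21 mm below this point
- entry_gap (a point): red dash on the rim at one of the two entry gaps (the other is across from it), 42.5 mm from the collar's axis, 50 degrees counter-clockwise, seen from above, from the doser's +x. A lug has about 4 degrees of play either way in its gap. From here the canister is turned 50 degrees clockwise to a stop, 4 degrees past square
- seat (a joint): travel of the sprung seat in the collar, m, down positive: 0 free, hard stop at 0.007; pushes up with 8 N at 0 plus 1 N per mm, weight of the canister helping to press it. Between 0.004 and 0.007 the lugs pass under a lip and can turn; at the end, released, the spring lifts them into a pocket (0.001) that stops them turning back. Load on the collar: 40 N at most
- espresso_cup: small white cup with a handle, 58 x 82 x 54 mm, standing on the drip grille under the doser's spout; origin at the centre of its underside
- bar_mat: flat black rubber bar mat, fixed, 125 x 420 mm, 4 mm thick, on which both canisters stand, some 60 to 90 mm in front of a glass display case 480 mm high (its left side lies near the world y = 0.03); origin at the centre of its underside, y along its length
Mind the look-alikes: they are no part of the job. Leave any blue look-alike of the canister_q alone.

How it is judged (in metres and radians):
On the way, in this order (a step that is already met when the one before it is completed fails the run):
1. the lighter canister is lifted clear while the heavier stands on the mat (((height (world z) of canister_q above 0.015 m and contact force between canister_q and the fingers above 1 N and contact force between canister_p and bar_mat above 3.7 N) or (height (world z) of canister_p above 0.015 m and contact force between canister_p and the fingers above 1 N and contact force between canister_q and bar_mat above 3.7 N))), for 0.2 s.
2. after that the heavier canister is lifted clear while the lighter stands on the mat (((height (world z) of canister_p above 0.015 m and contact force between canister_p and the fingers above 1 N and contact force between canister_q and bar_mat between 1.5 and 3.7 N) or (height (world z) of canister_q above 0.015 m and contact force between canister_q and the fingers above 1 N and contact force between canister_p and bar_mat between 1.5 and 3.7 N))), for 0.2 s.
3. the heavier canister is in the collar and pressed down against the spring (((value of joint seat above 0.0035 m and horizontal distance between canister_p and collar below 0.005 m and z of canister_p in the frame of collar below -0.0235 m and contact force between canister_q and bar_mat between 1.5 and 3.7 N) or (value of joint seat above 0.0035 m and horizontal distance between canister_q and collar below 0.005 m and z of canister_q in the frame of collar below -0.0235 m and contact force between canister_p and bar_mat between 1.5 and 3.7 N))), for 0.05 s.
At the end, for the whole second after the job is handed in: heavier canister locked in the collar: within 4 mm of its axis, tilt under 0.06 rad, square with the doser within 0.13 rad, bottom 19.5 to 24 mm below the rim, seat pressed 0.4 to 2.5 mm; lighter one (the mat bears 1.5 to 3.7 N of it) upright on the mat; both at rest (((horizontal distance between canister_p and collar below 0.004 m and angle between the x axis of canister_p and the x axis of doser, either way round below 0.13 rad and z of canister_p in the frame of collar between -0.024 and -0.0195 m and value of joint seat between 0.0004 and 0.0025 m and angle between canister_p's own z axis and vertical below 0.06 rad and linear speed of each of canister_p, canister_q below 0.02 m/s and contact force between canister_q and bar_mat between 1.5 and 3.7 N and angle between canister_q's own z axis and vertical below 0.08 rad) or (horizontal distance between canister_q and collar below 0.004 m and angle between the x axis of canister_q and the x axis of doser, either way round below 0.13 rad and z of canister_q in the frame of collar between -0.024 and -0.0195 m and value of joint seat between 0.0004 and 0.0025 m and angle between canister_q's own z axis and vertical below 0.06 rad and linear speed of each of canister_q, canister_p below 0.02 m/s and contact force between canister_p and bar_mat between 1.5 and 3.7 N and angle between canister_p's own z axis and vertical below 0.08 rad))); the robot touches nothing.
It fails at once if a canister is tipped by more than 0.5 rad (angle between any of canister_p, canister_q's own z axis and vertical above 0.5 rad).
It fails at once if a canister loads the doser with more than 40 N (contact force between any of canister_p, canister_q and doser above 40 N).
It fails at once if the arm or the fingers strike the doser with more than 25 N (contact force between any of the arm, the fingers and doser above 25 N).
It fails at once if the cup under the spout is shifted by more than 15 mm (distance of espresso_cup from where it was at the start of the episode above 0.015 m).
It also fails if it takes over 72 s, if anything falls off the work surface, if the arm or the gripper's body presses on something with over 40 N, if the wrist force passes 120 N, or if a joint passes its speed limit or range.

### The arm

A 7-joint arm with a two-finger parallel gripper is mounted at the origin on a cart in front of the work surface, level with it; the furniture and walls round the work are solid. World frame = base frame: x ahead of the robot, y to its left, z up, the work surface at z = 0. Lengths are in mm, angles in rad, forces in N, time in s.
With the tool pointing down it reaches from about 400 to 875 mm from the base axis. Payload 4.4 kg.
Tool frame: the origin (TCP) lies on the centre line of the jaws, within the pads' length; the fingertips stand 25 mm ahead of it and the grasp point (between the pads) lies 6 mm ahead of it (ctrl.finger_overhang is the distance from the TCP to the fingertips, in mm); z points along the fingers, y is the line along which they close (so a half turn about z gives the same grasp; the last joint's range is limited). The gripper opens to 85 mm and grips with 20 to 120 N. Pads are 22 mm wide; open, the fingers measure 114 mm over their backs; the gripper's body (76 mm by 85 mm) begins 54 mm behind the grasp point. The pads swing forward as they close: fully open they stand 13 mm farther back than shut.
Start: joints at [1.156, 0.628, 0.038, 1.517, -0.027, 0.996, -0.02], TCP at [222.178, -610.864, 256.313] pointing down, gripper open.
Joint ranges: [-3.06, 3.06], [-0.37, 2.12], [-1.25, 1.32], [0.18, 2.47], [-1.1, 4.24], [0.23, 1.98], [-2.94, 2.94]. Speed limits (rad/s): [2.57, 2.57, 3.14, 3.14, 3.14, 3.14, 3.14].

### API

Orientations are given as [roll, pitch, yaw] about the fixed x, y, z axes, in that order (R = Rz(yaw) Ry(pitch) Rx(roll)).
In Python, from cell import ctrl gives the robot as it stands. The module is installed in compiled form; this text tells all that it offers.
- The arm moves only by the tool play_rows, never from a script. Its argument "targets" is a list of rows, each a list of 5 numbers: the closure, from 0 (fully open) to 1 (shut), then the shift along the tool's x, y, z in cm, then the turn about the tool's z in degrees. In form: [[gripper, dx, dy, dz, spin], ...]. A call has 1 to 10 rows; each row is the pose to reach, as a shift and turn from the pose commanded when the call began, along the tool's axes at that moment; what a row does not reach only later rows make up. A row lasts 1/10 s, in which the tool goes at most 50 mm and 8.59 degrees, less where a joint would pass 70% of its speed; a pose out of reach is approached as far as the arm can. A call with a gripper value outside its range is refused whole. The fingers move at their own pace and stop on an object; the grip force is fixed at half the most. Time passes only in rows, so rows that repeat a pose let the fingers close. It gives the time, the measured TCP pose, the force, the opening and the grip force at its end, in the units of the state.
- ctrl.read_state(): the state, without advancing time (a new reading comes with each control period).
- ctrl.get_image(name): name is "scene" or "top" or "wrist"; returns (picture, depth): 420x560x3 uint8, red, green, blue; 420x560 float32, mm along the optical axis (not along the pixel's ray), 0 where there is no reading.
- ctrl.calibration(name): a dict with "vfov" (degrees; the focal length in pixels is half the picture's height over the tangent of half this angle, whatever the lens; pixels are square), "cx", "cy" (the principal point, pixels), "extrinsics" (4x4, takes a point from camera to world coordinates); the wrist camera has in their place "mount" (4x4, takes a point from camera to tool coordinates, whose origin is the TCP and whose axes are the flange's). Camera axes: x right, y down, z forward; pixel columns grow to the right and rows downward; lengths in mm; the calibration is good to about 2 mm. A picture is of the moment at which its call begins: read the wrist's pose just before it. calibration takes no time and is no camera call.
- ctrl.finish_job(): hands the job in; it is judged then, once.
Trained networks look in the newest picture that a camera, given by its name, has taken for a name from the list of things; names that differ only in an ending like _2 or _b are one class to them, and where a whole thing is asked for, a point or a joint stands for the part that bears it (a point fixed in the world has none). Each returns a list of dicts, best first, with "confidence" (0 to 1); they miss things now and then, are a little off and sometimes report something else, mostly with a low value. They report only what shows in the picture. A call takes as long as a camera call. They do not tell look-alikes from the thing itself.
- ctrl.search_frame(camera, name): "bbox" ([left, top, right, bottom] in pixels, round what is visible of it).
- ctrl.trace(camera, name): "pixels" (420x560 bool, what is visible of it) and "bbox" ([left, top, right, bottom] in pixels, round what is visible of it).
The state is a dict: "clock": time; "qpos": joint angles; "qd": joint speeds; "tau": joint torques, N m; "eef_pos": TCP position; "tool_rot": TCP orientation; "force": force on the tool from outside, world axes, zero at the start; "torque": the same for the moment, N m; "width": finger opening in mm; "gripper_force": force on a finger pad.
Only numpy, scipy, OpenCV 4.12 (cv2) and the standard library are available. Lean on these libraries where they do the work, as an engineer would, in place of code of your own. Each camera call takes 0.05 s, during which the arm holds its last target. There are 200 camera calls.

## Working session

There is one attempt and no reset: what is moved stays moved. The work goes in short steps, Python scripts to look and compute and a tool call to move; the robot and the scene stay as the last step left them, time stands still between calls to the robot, and variables do not carry over. Pictures are saved under pics/ and viewed, at most 10 in all, crops included, and the job is handed in when it is done.

Besides the shell and the picture viewer there is one more tool, called in YAML: its name, and indented under it one key for each argument. play_rows: Moves the arm, as the interface text tells. Its arguments: {"type":"object","properties":{"targets":{"type":"array"}},"required":["targets"]}

```bash
mkdir -p pics; cat > h.py <<'E'
import numpy as np, cv2
from cell import ctrl
from scipy.spatial.transform import Rotation as R
def cam(n,st=None):
    c=ctrl.calibration(n); f=210/np.tan(np.radians(c['vfov']/2))
    if n=='wrist':
        T=np.eye(4); T[:3,:3]=R.from_euler('xyz',st['tool_rot']).as_matrix(); T[:3,3]=st['eef_pos']
        E=T@np.array(c['mount'])
    else: E=np.array(c['extrinsics'])
    return f,c['cx'],c['cy'],E
def cloud(n,d,st=None):
    f,cx,cy,E=cam(n,st); v,u=np.mgrid[:420,:560]
    P=np.stack([(u-cx)/f*d,(v-cy)/f*d,d],-1)
    return P@E[:3,:3].T+E[:3,3]
def proj(n,p,st=None):
    f,cx,cy,E=cam(n,st); q=np.linalg.inv(E)@np.append(p,1); return f*q[0]/q[2]+cx,f*q[1]/q[2]+cy
def atz(n,u,v,z,st=None):
    f,cx,cy,E=cam(n,st); r=E[:3,:3]@np.array([(u-cx)/f,(v-cy)/f,1]); o=E[:3,3]
    return o+r*(z-o[2])/r[2]
E
cat > a.py <<'E'
from h import *
s=ctrl.read_state(); print({k:np.round(v,3) for k,v in s.items()})
for n in ['scene','top','wrist']:
    im,d=ctrl.get_image(n); cv2.imwrite(f'pics/{n}0.png',im[:,:,::-1]); np.save(f'{n}0.npy',d); np.save(f'{n}0i.npy',im)
    print(n,ctrl.calibration(n)['vfov'],np.round(cam(n,s)[3],2).tolist())
    if n=='wrist': continue
    P=cloud(n,d,s)
    for t in ['canister_p','p_lug','doser','espresso_cup','bar_mat','entry_gap']:
        try:
            for r in ctrl.trace(n,t)[:4]:
                q=P[r['pixels']&(d>0)]
                print(n,t,round(r['confidence'],2),np.round(r['bbox']),np.round(np.percentile(q,[2,50,98],axis=0)).tolist())
        except Exception as e: print(n,t,e)
E
python3 a.py; python3 -c "
import cv2,numpy as np
"
```

```text
{'clock': np.float64(0.0), 'qpos': array([ 1.156,  0.629,  0.038,  1.518, -0.027,  0.996, -0.02 ]), 'qd': array([ 0.001,  0.001, -0.001,  0.   , -0.   ,  0.   , -0.001]), 'tau': array([ 0.0000e+00, -5.6341e+01,  1.2260e+00, -1.9345e+01,  1.1000e-02,
        1.0000e-02, -0.0000e+00]), 'eef_pos': array([ 221.991, -610.293,  255.398]), 'tool_rot': array([-3.14 ,  0.   ,  0.349]), 'force': array([-0.68 , -0.385,  1.153]), 'torque': array([ 0.002,  0.033, -0.021]), 'gripper_force': np.float64(0.0), 'width': np.float64(85.745)}
scene 56.64188410136247 [[-0.91, -0.23, 0.34, 150.75], [-0.41, 0.48, -0.77, 915.85], [0.02, -0.84, -0.54, 692.81], [0.0, 0.0, 0.0, 1.0]]
scene canister_p 0.93 [301. 167. 320. 199.] [[466.0, -207.0, 9.0], [492.0, -175.0, 66.0], [531.0, -159.0, 98.0]]
scene canister_p 0.82 [281. 195. 306. 231.] [[462.0, -60.0, 1.0], [483.0, 19.0, 65.0], [519.0, 26.0, 99.0]]
scene canister_p 0.66 [188. 233. 268. 318.] [[442.0, 284.0, 4.0], [513.0, 348.0, 80.0], [589.0, 381.0, 148.0]]
scene canister_p 0.61 [224. 199. 247. 237.] [[583.0, 80.0, 2.0], [607.0, 122.0, 67.0], [642.0, 139.0, 9
[... 977 characters left out ...]
 94.0], [649.0, 135.0, 100.0]]
top p_lug 0.93 [292. 209. 314. 233.] [[463.0, -27.0, 14.0], [487.0, -1.0, 99.0], [518.0, 24.0, 104.0]]
top doser 0.78 [165. 179. 216. 242.] [[443.0, 271.0, 9.0], [512.0, 312.0, 129.0], [587.0, 368.0, 153.0]]
top espresso_cup 0.5 [200. 219. 207. 221.] [[482.0, 275.0, 43.0], [487.0, 281.0, 64.0], [493.0, 291.0, 70.0]]
top bar_mat 0.79 [255. 204. 395. 254.] [[415.0, -282.0, -1.0], [467.0, -76.0, 4.0], [540.0, 125.0, 10.0]]
top entry_gap 0.77 [164. 181. 213. 243.] [[443.0, 271.0, 9.0], [510.0, 312.0, 129.0], [586.0, 372.0, 153.0]]
wrist 64.94867828135109 [[0.34, -0.9, -0.27, 290.62], [-0.94, -0.33, -0.09, -586.58], [-0.0, 0.28, -0.96, 372.99], [0.0, 0.0, 0.0, 1.0]]
```

```bash
python3 - <<'E'
import cv2,numpy as np
a=cv2.imread('pics/top0.png')[130:270,130:430]; b=cv2.imread('pics/scene0.png')[120:340,130:400]
a=cv2.resize(a,(800,373),interpolation=cv2.INTER_CUBIC)
cv2.imwrite('pics/c1.png',a); cv2.imwrite('pics/c2.png',cv2.resize(b,(730,595),interpolation=cv2.INTER_CUBIC))
E
```

```text
(no output)
```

View pics/c1.png

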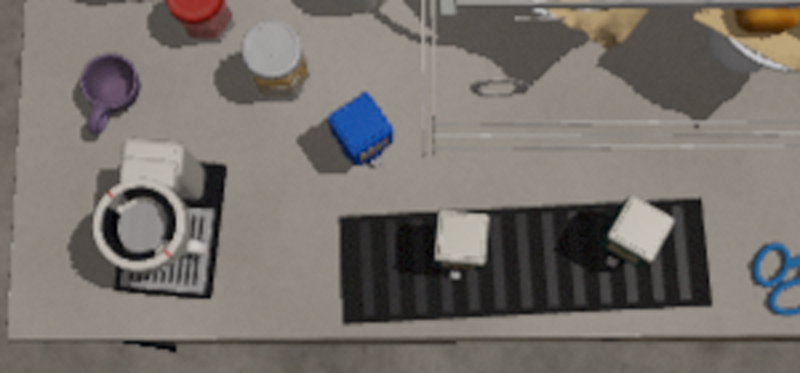

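View pics/c2.png

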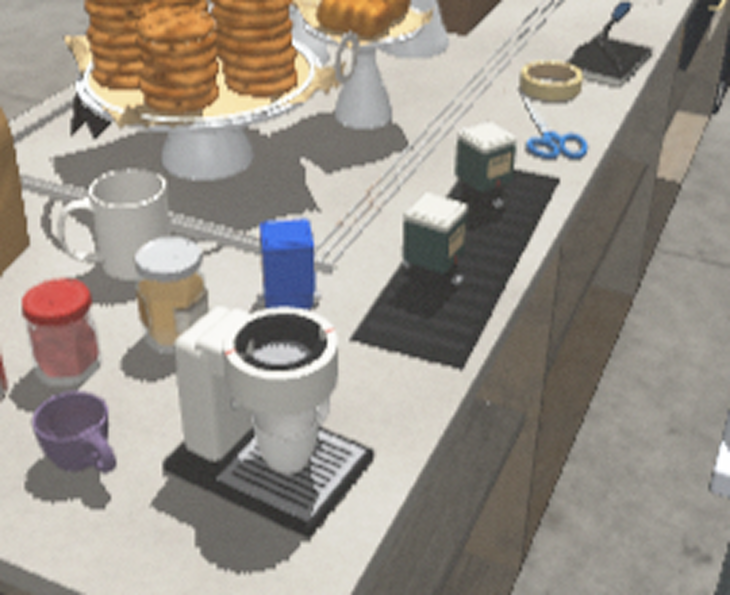

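The top view shows two green canisters on the mat, near crop pixels (462,238) and (640,230). The blue look-alike stands off the mat at (362,130). The doser's collar is at (140,225), with red dashes at (110,195) and (170,265). I'm moving the wrist camera over the mat first.

play_rows:
  targets:
    - [0,36.7,-40,-7.5,0]
    - [0,36.7,-40,-7.5,0]
    - [0,36.7,-40,-7.5,0]
    - [0,36.7,-40,-7.5,0]
    - [0,36.7,-40,-7.5,0]
    - [0,36.7,-40,-7.5,0]
    - [0,36.7,-40,-7.5,0]
    - [0,36.7,-40,-7.5,0]
    - [0,36.7,-40,-7.5,0]
    - [0,36.7,-40,-7.5,0]

```text
clock: 1.75
eef_pos: [412.7, -151.6, 325.5]
tool_rot: [3.141, -0.001, 0.349]
force: [1.6, -1.3, -0.8]
width: 85.5
gripper_force: 0.0
```

```bash
cat > sq.py <<'E'
from h import *
import sys
def look(tag):
    s=ctrl.read_state(); im,d=ctrl.get_image('wrist'); cv2.imwrite(f'pics/{tag}.png',im[:,:,::-1])
    print(round(s['clock'],2),np.round(s['qpos'],2),np.round(s['eef_pos'],1),np.round(s['tool_rot'],3),np.round(s['force'],2))
    return s,im,d,cloud('wrist',d,s)
def lids(P,d,zl=100,tol=12,amin=600):
    m=((abs(P[...,2]-zl)<tol)&(d>0)).astype(np.uint8)
    n,L,S,C=cv2.connectedComponentsWithStats(m)
    for i in range(1,n):
        if S[i,4]<amin: continue
        q=P[L==i]
        c,sz,a=cv2.minAreaRect(q[:,:2].astype(np.float32))
        print('lid c',np.round(c,1),'size',np.round(sz,1),'ang',round(a,1),'z',round(np.median(q[:,2]),1),'px',np.round(C[i]))
E
python3 - <<'E'
from sq import *
s,im,d,P=look('w1'); lids(P,d)
for t in ['canister_p','p_lug']:
    for n in [ctrl.search_frame('wrist',t)]:
        for r in n: print(t,round(r['confidence'],2),np.round(r['bbox']))
E
```

```text
1.75 [ 0.35  0.24 -0.07  1.97  0.02  0.93 -0.96] [ 412.7 -151.6  325.5] [ 3.141e+00 -1.000e-03  3.490e-01] [ 1.62 -1.35 -0.78]
lid c [492.3  -4.9] size [54.  54.1] ang 84.3 z 99.6 px [163.  62.]
lid c [ 500.9 -194.9] size [54.3 54.1] ang 58.8 z 99.5 px [347. 123.]
canister_p 0.85 [127.  22. 209. 106.]
canister_p 0.85 [309.  86. 385. 161.]
p_lug 0.98 [130.  23. 208. 103.]
```

View pics/w1.png

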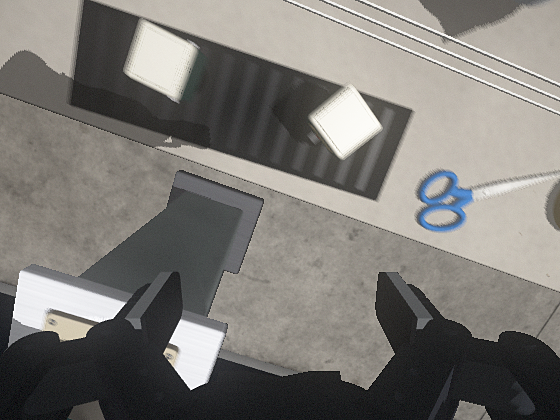

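The wrist view shows both lids fitted as 54 mm squares at z ≈ 99.6. A is at (163,62) and B at (347,123). I'm going over A with the jaws aligned to it.

play_rows:
  targets:
    - [0,12.5,-11.1,0,-64]
    - [0,12.5,-11.1,0,-64]
    - [0,12.5,-11.1,0,-64]
    - [0,12.5,-11.1,0,-64]
    - [0,12.5,-11.1,0,-64]
    - [0,12.5,-11.1,0,-64]
    - [0,12.5,-11.1,0,-64]
    - [0,12.5,-11.1,0,-64]
    - [0,12.5,-11.1,0,-64]
    - [0,12.5,-11.1,0,-64]

```text
clock: 2.9
eef_pos: [491.6, -7.7, 324.6]
tool_rot: [-3.141, 0.0, 1.462]
force: [0.3, 0.1, -0.5]
width: 85.3
gripper_force: 0.0
```

```bash
cat >> sq.py <<'E'
def rel(s,c,yaw=None):
    Rm=R.from_euler('xyz',s['tool_rot']).as_matrix()
    print('rel tool mm',np.round(Rm.T@(np.array(c)-s['eef_pos']),1), 'toolyaw deg',round(np.degrees(s['tool_rot'][2]),2))
E
python3 - <<'E'
from sq import *
s,im,d,P=look('w2'); lids(P,d); lids(P,d,150,8); rel(s,[492.3,-4.9,70])
E
```

```text
2.9 [ 0.24  0.34 -0.38  1.85  0.15  0.98 -0.31] [491.6  -7.7 324.6] [-3.141  0.     1.462] [ 0.3   0.08 -0.51]
lid c [618.4 103.3] size [53.5 54.2] ang 33.7 z 95.5 px [394.  62.]
lid c [492.5  -4. ] size [54.4 53.9] ang 85.0 z 99.5 px [278. 184.]
lid c [ 500.9 -194.2] size [54.3 53.7] ang 59.0 z 99.3 px [302. 336.]
rel tool mm [  3.    0.5 254.6] toolyaw deg 83.77
```

play_rows:
  targets:
    - [0,0.38,0.05,4,-1.2]
    - [0,0.38,0.05,8,-1.2]
    - [0,0.38,0.05,13,-1.2]
    - [0,0.38,0.05,17,-1.2]
    - [0,0.38,0.05,20,-1.2]
    - [0,0.38,0.05,23,-1.2]
    - [0,0.38,0.05,25.4,-1.2]
    - [0,0.38,0.05,25.4,-1.2]
    - [0.6,0.38,0.05,25.4,-1.2]
    - [0.6,0.38,0.05,25.4,-1.2]

```text
clock: 3.95
eef_pos: [493.6, -2.7, 72.0]
tool_rot: [3.139, -0.0, 1.486]
force: [0.5, 0.5, -0.7]
width: 58.9
gripper_force: 0.0
```

play_rows:
  targets:
    - [0.6,0,0,0,0]
    - [0.6,0,0,0,0]
    - [0.6,0,0,0,0]
    - [0.6,0,0,0,0]
    - [0.6,0,0,0,0]

```text
clock: 4.45
eef_pos: [493.2, -2.8, 72.2]
tool_rot: [3.139, -0.0, 1.486]
force: [-2.5, -0.3, 6.7]
width: 53.6
gripper_force: 63.4
```

play_rows:
  targets:
    - [0.7,0,0,-1,0]
    - [0.7,0,0,-2,0]
    - [0.7,0,0,-3,0]
    - [0.7,0,0,-4,0]
    - [0.7,0,0,-4,0]
    - [0.7,0,0,-4,0]
    - [0.7,0,0,-4,0]
    - [0.7,0,0,-4,0]

```text
clock: 5.25
eef_pos: [492.3, -2.7, 110.3]
tool_rot: [-3.141, 0.0, 1.487]
force: [-1.4, 0.2, -2.9]
width: 53.8
gripper_force: 63.8
```

play_rows:
  targets:
    - [0.7,0,0,0,0]
    - [0.7,0,0,0,0]

```text
clock: 5.45
eef_pos: [492.4, -2.6, 110.5]
tool_rot: [-3.141, 0.0, 1.487]
force: [-0.4, -0.4, -3.3]
width: 53.3
gripper_force: 63.8
```

play_rows:
  targets:
    - [0.7,0,0,0,0]

```text
clock: 5.55
eef_pos: [492.5, -2.6, 110.6]
tool_rot: [-3.141, 0.0, 1.487]
force: [0.5, -0.1, -2.5]
width: 53.6
gripper_force: 63.8
```

play_rows:
  targets:
    - [0.7,0,0,0,0]

```text
clock: 5.65
eef_pos: [492.5, -2.7, 110.7]
tool_rot: [-3.141, 0.0, 1.487]
force: [-0.3, 0.2, -2.8]
width: 53.9
gripper_force: 63.8
```

play_rows:
  targets:
    - [0.7,0,0,1.5,0]
    - [0.7,0,0,2.7,0]
    - [0.7,0,0,3.4,0]
    - [0.7,0,0,3.8,0]
    - [0.7,0,0,4,0]
    - [0.7,0,0,4,0]
    - [0,0,0,4,0]
    - [0,0,0,4,0]
    - [0,0,0,4,0]
    - [0,0,0,4,0]

```text
clock: 6.65
eef_pos: [492.7, -2.7, 70.7]
tool_rot: [3.141, -0.0, 1.487]
force: [-0.7, -0.1, 0.4]
width: 85.5
gripper_force: 0.0
```

play_rows:
  targets:
    - [0,0,0,-2,0]
    - [0,0,0,-6,0]
    - [0,0,0,-11,0]
    - [0,0,0,-16,0]
    - [0,0,0,-21,0]
    - [0,0,0,-25,0]
    - [0,0,0,-25,0]
    - [0,0,0,-25,0]

```text
clock: 7.45
eef_pos: [492.7, -2.9, 321.2]
tool_rot: [3.14, 0.0, 1.486]
force: [-0.4, -0.5, -0.2]
width: 85.3
gripper_force: 0.0
```

```bash
python3 - <<'E'
from sq import *
s,im,d,P=look('w3'); lids(P,d);rel(s,[500.9,-194.4,72])
E
```

```text
7.45 [ 0.25  0.35 -0.41  1.85  0.17  0.98 -0.32] [492.7  -2.9 321.2] [3.14  0.    1.486] [-0.41 -0.55 -0.18]
lid c [618.5 103.3] size [54.  54.4] ang 33.8 z 95.5 px [397.  70.]
lid c [492.7  -4. ] size [54.3 54. ] ang 85.4 z 99.5 px [277. 190.]
lid c [ 501.1 -194. ] size [54.3 53.7] ang 58.6 z 99.3 px [297. 341.]
rel tool mm [-190.1   24.   249.3] toolyaw deg 85.16
```

play_rows:
  targets:
    - [0,-19,2.44,0,26.4]
    - [0,-19,2.44,0,26.4]
    - [0,-19,2.44,0,26.4]
    - [0,-19,2.44,0,26.4]
    - [0,-19,2.44,0,26.4]
    - [0,-19,2.44,0,26.4]
    - [0,-19,2.44,0,26.4]
    - [0,-19,2.44,0,26.4]

```text
clock: 8.3
eef_pos: [500.9, -192.3, 320.1]
tool_rot: [-3.14, -0.0, 1.029]
force: [0.3, -0.1, -0.5]
width: 85.6
gripper_force: 0.0
```

```bash
python3 - <<'E'
from sq import *
s,im,d,P=look('w4'); lids(P,d);rel(s,[501,-194.1,72])
E
```

```text
8.3 [ 0.49  0.4  -0.25  1.74  0.11  1.01 -0.34] [ 500.9 -192.3  320.1] [-3.14  -0.     1.029] [ 0.33 -0.07 -0.54]
lid c [492.4  -5. ] size [53.7 54.1] ang 85.1 z 99.6 px [165.  28.]
lid c [ 501.2 -194.4] size [53.  53.9] ang 59.1 z 99.5 px [279. 191.]
rel tool mm [ -1.6   1.4 248.1] toolyaw deg 58.95
```

play_rows:
  targets:
    - [0,-0.16,0.13,4,0]
    - [0,-0.16,0.13,8,0]
    - [0,-0.16,0.13,13,0]
    - [0,-0.16,0.13,17,0]
    - [0,-0.16,0.13,20,0]
    - [0,-0.16,0.13,23,0]
    - [0,-0.16,0.13,25,0]
    - [0,-0.16,0.13,25,0]
    - [0.6,-0.16,0.13,25,0]
    - [0.6,-0.16,0.13,25,0]

```text
clock: 9.35
eef_pos: [502.2, -196.0, 72.1]
tool_rot: [3.14, -0.001, 1.026]
force: [-3.6, 4.1, 8.6]
width: 58.9
gripper_force: 6.1
```

play_rows:
  targets:
    - [0.7,0,0,0,0]
    - [0.7,0,0,0,0]
    - [0.7,0,0,0,0]
    - [0.7,0,0,0,0]
    - [0.7,0,0,-1,0]
    - [0.7,0,0,-2,0]
    - [0.7,0,0,-3,0]
    - [0.7,0,0,-4,0]
    - [0.7,0,0,-4,0]
    - [0.7,0,0,-4,0]

```text
clock: 10.35
eef_pos: [501.3, -196.3, 111.1]
tool_rot: [3.141, -0.0, 1.026]
force: [0.3, -0.6, -5.1]
width: 53.5
gripper_force: 64.8
```

play_rows:
  targets:
    - [0.7,0,0,0,0]
    - [0.7,0,0,0,0]
    - [0.7,0,0,0,0]

```text
clock: 10.65
eef_pos: [501.0, -196.0, 110.3]
tool_rot: [-3.141, 0.0, 1.026]
force: [-0.1, -0.9, -5.0]
width: 53.1
gripper_force: 64.8
```

play_rows:
  targets:
    - [0.7,0,0,0,0]

```text
clock: 10.75
eef_pos: [501.1, -196.0, 110.5]
tool_rot: [-3.141, 0.0, 1.026]
force: [0.0, -0.1, -4.4]
width: 53.4
gripper_force: 64.8
```

play_rows:
  targets:
    - [0.7,0,0,-3,0]
    - [0.7,0,0,-7,0]
    - [0.7,0,0,-11,0]
    - [0.7,1,-1,-15,0]
    - [0.7,3,-2.6,-19,0]
    - [0.7,5.5,-4.8,-22,0]
    - [0.7,8.5,-7.3,-22,0]
    - [0.7,11.5,-9.9,-22,0]
    - [0.7,14.5,-12.5,-22,0]
    - [0.7,17.5,-15,-22,0]

```text
clock: 11.75
eef_pos: [462.6, 32.7, 330.7]
tool_rot: [-3.142, 0.0, 1.026]
force: [1.0, 0.9, -4.1]
width: 53.3
gripper_force: 68.5
```

play_rows:
  targets:
    - [0.7,3,-2.5,0,0]
    - [0.7,6,-5.1,0,0]
    - [0.7,8.5,-7.3,0,0]
    - [0.7,10.5,-9,0,0]
    - [0.7,11.5,-10,0,0]
    - [0.7,11.5,-10,0,0]
    - [0.7,11.5,-10,0,0]

```text
clock: 12.45
eef_pos: [437.5, 180.7, 330.5]
tool_rot: [3.141, 0.001, 1.026]
force: [-0.1, -0.9, -4.1]
width: 54.0
gripper_force: 68.5
```

```bash
cat > col.py <<'E'
from sq import *
from scipy.optimize import least_squares
def collar(tag,c0=(512,315)):
    s,im,d,P=look(tag); np.save(tag+'.npy',d)
    m=(abs(P[...,2]-150)<5)&(d>0)&(np.hypot(P[...,0]-c0[0],P[...,1]-c0[1])<70)
    q=P[m][:,:2]; print('rim n',len(q),'z',np.round(np.percentile(P[m][:,2],[5,50,95]),1))
    # outer and inner circle: fit annulus edges by angular bins
    c=np.array(c0,float)
    for _ in range(20):
        v=q-c; r=np.hypot(*v.T); a=np.arctan2(v[:,1],v[:,0]); b=((a+np.pi)/(2*np.pi)*72).astype(int)%72
        out=np.array([q[b==k][r[b==k].argmax()] for k in range(72) if (b==k).sum()>3])
        sol=least_squares(lambda x:np.hypot(out[:,0]-x[0],out[:,1]-x[1])-x[2],[*c,47],loss='soft_l1')
        if np.hypot(*(sol.x[:2]-c))<.02: break
        c=sol.x[:2]
    print('outer',np.round(sol.x,2),'bins',len(out),'res',round(np.std(sol.fun),2))
    inn=np.array([q[b==k][r[b==k].argmin()] for k in range(72) if (b==k).sum()>3])
    si=least_squares(lambda x:np.hypot(inn[:,0]-x[0],inn[:,1]-x[1])-x[2],[*c,30],loss='soft_l1',f_scale=.7)
    print('inner',np.round(si.x,2),'res',round(np.std(si.fun),2))
    h=cv2.cvtColor(im,cv2.COLOR_RGB2HSV); red=((h[...,0]<8)|(h[...,0]>172))&(h[...,1]>90)&(h[...,2]>60)
    f,cx,cy,E=cam('wrist',s)
    n,L,S,C=cv2.connectedComponentsWithStats(red.astype(np.uint8))
    for i in range(1,n):
        if S[i,4]<4: continue
        p=atz('wrist',*C[i],150,s)[:2]-c; rr=np.hypot(*p)
        if rr<70: print('red',S[i,4],np.round(C[i]),'r',round(rr,1),'ang',round(np.degrees(np.arctan2(p[1],p[0])),1))
    # rear column / base edges: shell top below rim
    return s,im,d,P,c
E
python3 - <<'E'
from col import *
s,im,d,P,c=collar('d1')
for z in (14,):
    pass
E
```

```text
12.45 [-0.15  0.31 -0.39  1.88  0.14  0.98 -1.15] [437.5 180.7 330.5] [3.141e+00 1.000e-03 1.026e+00] [-0.09 -0.92 -4.1 ]
rim n 3665 z [148.4 150.  151.3]
outer [500.01 324.86  46.12] bins 42 res 2.2
inner [500.03 325.    29.01] res 3.06
red 33 [239.  64.] r 41.5 ang -135.9
```

View pics/d1.png

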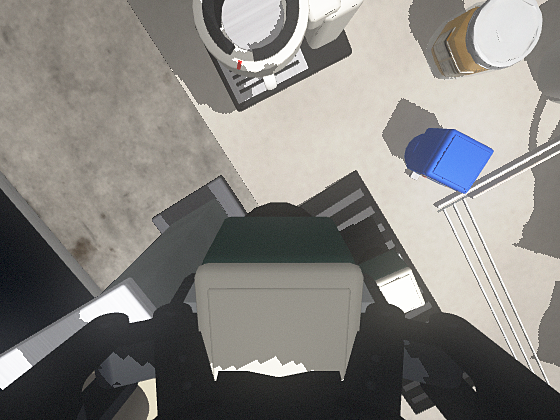

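The collar is cut off at the top of the picture, around (250,20), with one dash at (239,64). I'm moving so that all of it shows, at the placing yaw.

play_rows:
  targets:
    - [0.7,1.5,1,0,-8]
    - [0.7,3,2,0,-16]
    - [0.7,4.5,3,0,-24]
    - [0.7,6,4,0,-32]
    - [0.7,7.5,5,0,-40]
    - [0.7,9,6,0,-48]
    - [0.7,10.5,7,0,-56]
    - [0.7,12,8,0,-64]
    - [0.7,12.8,8.5,0,-72]
    - [0.7,12.8,8.5,0,-75.3]

```text
clock: 13.5
eef_pos: [578.6, 245.0, 329.7]
tool_rot: [-3.141, 0.0, 2.341]
force: [-1.4, -0.2, -5.3]
width: 53.4
gripper_force: 68.4
```

play_rows:
  targets:
    - [0.7,0,0,0,0]
    - [0.7,0,0,0,0]

```text
clock: 13.7
eef_pos: [577.1, 245.3, 330.3]
tool_rot: [-3.14, 0.0, 2.337]
force: [0.3, 0.9, -4.4]
width: 53.1
gripper_force: 68.4
```

```bash
python3 - <<'E'
from col import *
s,im,d,P,c=collar('d2',(500,325)); rel(s,[*c,150])
E
```

```text
13.7 [-0.06  0.6  -0.67  1.47  0.39  1.21 -0.02] [577.1 245.3 330.3] [-3.14   0.     2.337] [ 0.27  0.91 -4.4 ]
rim n 6041 z [148.5 150.  151.2]
outer [500.67 325.44  46.44] bins 72 res 0.24
inner [500.68 325.4   29.18] res 3.28
red 29 [330.  68.] r 42.6 ang 45.0
red 33 [227.  69.] r 42.8 ang -135.6
rel tool mm [110.8   0.8 180.2] toolyaw deg 133.88
```

View pics/d2.png

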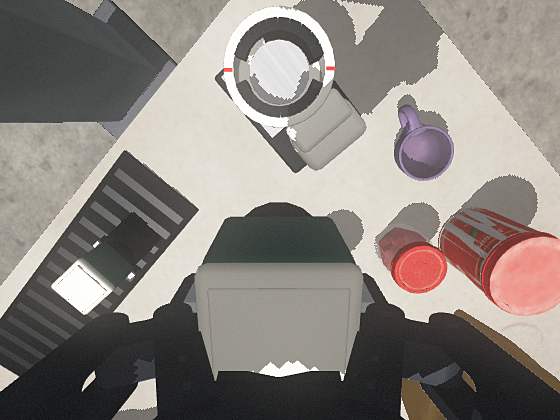

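```bash
python3 - <<'E'
from h import *
d=np.load('d2.npy'); c=ctrl.calibration('wrist'); f=210/np.tan(np.radians(c['vfov']/2)); M=np.array(c['mount'])
v,u=np.mgrid[:420,:560]; P=np.stack([(u-c['cx'])/f*d,(v-c['cy'])/f*d,d],-1)@M[:3,:3].T+M[:3,3]
for r in (215,222,230,240,250,258,262):
    w=P[r,190:375]; k=(w[:,0]<60)&(w[:,2]<75)&(w[:,2]>-60)
    w=w[k]; print(r,len(w),'x',np.round(np.percentile(w[:,0],[10,50,90]),1),'y',np.round([w[:,1].min(),w[:,1].max()],1),'z',np.round(np.median(w[:,2]),1),'yaw',round(np.degrees(np.polyfit(w[5:-5,1],w[5:-5,0],1)[0]),2))
w=P[270:360,215:345].reshape(-1,3); print('lid z',np.round(np.percentile(w[:,2],[5,50,95]),1),'xmax',np.round(P[262:275,280],1).tolist())
E
```

```text
215 65 x [20.1 24.5 25.6] y [-17.8  19.3] z 41.8 yaw -0.22
222 111 x [25.8 26.1 26.3] y [-25.3  25.7] z 25.0 yaw 0.11
230 120 x [25.7 26.1 26.3] y [-25.2  26.1] z 13.7 yaw -0.11
240 128 x [25.7 26.  26.3] y [-25.1  25.9] z 1.9 yaw 0.06
250 142 x [25.7 26.  26.3] y [-25.1  26.4] z -8.2 yaw 0.12
258 149 x [24.8 25.2 25.5] y [-25.1  26.1] z -13.4 yaw 0.12
262 152 x [23.9 24.2 24.6] y [-25.4  26.5] z -14.6 yaw -0.0
lid z [-28.5 -27.5 -24.5] xmax [[23.9, 1.0, -13.9], [25.8, 1.0, -18.8], [26.0, 1.0, -20.1], [26.2, 0.9, -21.2], [26.1, 0.9, -21.8], [26.6, 0.9, -23.7], [25.4, 0.9, -21.8], [25.9, 0.9, -23.6], [25.7, 0.9, -23.8], [25.2, 0.9, -23.6], [25.4, 0.9, -24.6], [25.3, 0.9, -25.1], [24.7, 0.9, -24.6]]
```

play_rows:
  targets:
    - [0.7,3,0.02,0,-0.8]
    - [0.7,6,0.04,0,-0.8]
    - [0.7,9,0.06,0,-0.8]
    - [0.7,11.06,0.06,1,-0.8]
    - [0.7,11.06,0.06,4,-0.8]
    - [0.7,11.06,0.06,7,-0.8]
    - [0.7,11.06,0.06,9,-0.8]
    - [0.7,11.06,0.06,9.7,-0.8]
    - [0.7,11.06,0.06,9.7,-0.8]
    - [0.7,11.06,0.06,9.7,-0.8]

```text
clock: 14.75
eef_pos: [500.9, 327.3, 235.0]
tool_rot: [3.139, 0.0, 2.354]
force: [-0.1, 0.6, -4.8]
width: 53.1
gripper_force: 68.3
```

```bash
python3 - <<'E'
from sq import *
s,im,d,P=look('d3'); np.save('d3.npy',d); np.save('d3i.npy',im)
rel(s,[500.7,325.4,150])
cv2.imwrite('pics/d3c.png',cv2.resize(im[130:290,130:430,::-1],(800,427)))
Rm=R.from_euler('xyz',s['tool_rot']).as_matrix(); T=(P-s['eef_pos'])@Rm
for u in range(230,335,10):
    print(u,[(r,*np.round(T[r,u],1)) for r in range(150,226,6)])
E
```

```text
14.75 [-0.23  0.65 -0.64  1.68  0.46  0.97 -0.26] [500.9 327.3 235. ] [3.139 0.    2.354] [-0.1   0.56 -4.85]
rel tool mm [-1.2 -1.6 85. ] toolyaw deg 134.85
230 [(150, np.float64(39.7), np.float64(-50.3), np.float64(234.9)), (156, np.float64(34.6), np.float64(-49.0), np.float64(224.0)), (162, np.float64(28.8), np.float64(-48.9), np.float64(221.4)), (168, np.float64(22.9), np.float64(-49.0), np.float64(220.4)), (174, np.float64(16.9), np.float64(-49.1), np.float64(219.2)), (180, np.float64(34.5), np.float64(-29.5), np.float64(85.1)), (186, np.float64(31.0), np.float64(-29.5), np.float64(83.8)), (192, np.float64(26.8), np.float64(-30.0), np.float64(85.9)), (198, np.float64(22.9), np.float64(-30.1), np.float64(86.0)), (204, np.float64(19.3), np.float64(-30.1), np.float64(84.6)), (210, np.float64(15.1), np.float64(-30.4), np.float64(85.8)), (216, np.float64(11.3), np.float64(-30.5), np.float64(85.0)), (222, np.float64(25.9), np.float64(-21.5), np.float64(25.5))]
240 [(150, np.float64(40.8), np.float64(-38.4), np.float64(222.6)), (156, np.float64(34.9), np.float64(-38.5), np.float64(221.
[... 7207 characters left out ...]
55.1), np.float64(235.4)), (162, np.float64(27.4), np.float64(55.2), np.float64(234.1)), (168, np.float64(20.8), np.float64(55.8), np.float64(235.8)), (174, np.float64(16.4), np.float64(54.1), np.float64(223.0)), (180, np.float64(9.9), np.float64(54.5), np.float64(224.2)), (186, np.float64(30.5), np.float64(32.9), np.float64(86.9)), (192, np.float64(26.9), np.float64(32.9), np.float64(85.4)), (198, np.float64(23.1), np.float64(33.0), np.float64(85.3)), (204, np.float64(19.4), np.float64(33.0), np.float64(84.4)), (210, np.float64(14.9), np.float64(33.6), np.float64(86.6)), (216, np.float64(11.3), np.float64(33.5), np.float64(85.2)), (222, np.float64(25.8), np.float64(24.0), np.float64(26.0))]
```

View pics/d3c.png

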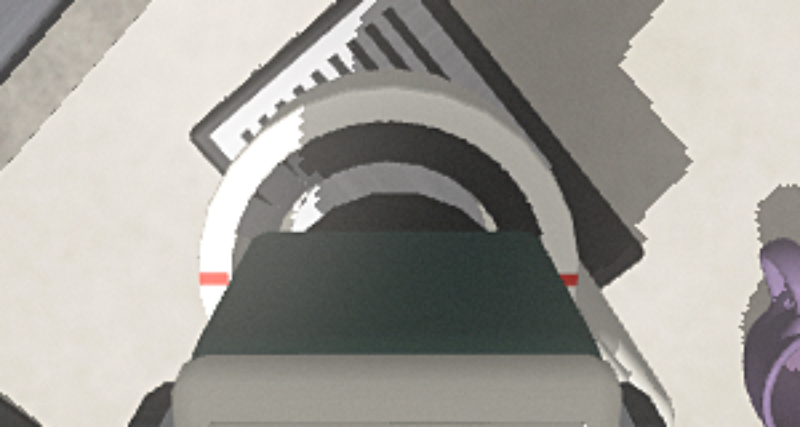

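```bash
cat > near.py <<'E'
from sq import *
from scipy.optimize import least_squares
def near(tag,zr,new=True):
    s,im,d,P=look(tag)
    Rm=R.from_euler('xyz',s['tool_rot']).as_matrix(); T=(P-s['eef_pos'])@Rm
    zr=s['eef_pos'][2]-150
    m=(abs(T[...,2]-zr)<4)&(np.hypot(T[...,0],T[...,1])<60)&(d>0)
    inn=[];out=[]
    for u in range(560):
        k=np.where(m[:,u])[0]
        if len(k)<6: continue
        o=T[k[0],u]; i=T[k[-1],u]
        if 8<o[0]: out.append(o[:2])
        if abs(o[1])<24 and i[0]>15: inn.append(i[:2])
    out=np.array(out);inn=np.array(inn)
    def f(x): return np.r_[np.hypot(out[:,0]-x[0],out[:,1]-x[1])-46.5,np.hypot(inn[:,0]-x[0],inn[:,1]-x[1])-x[2]]
    so=least_squares(f,[0,0,29],loss='soft_l1',f_scale=.5)
    print('collar in tool',np.round(so.x,2),len(out),len(inn),'res',round(np.std(so.fun),2))
    # neck
    f2=(T[...,2]>42)&(T[...,2]<58)&(T[...,0]>5)&(T[...,0]<35)&(abs(T[...,1])<30)
    q=T[f2][:,:2]; sn=least_squares(lambda x:np.hypot(q[:,0]-x[0],q[:,1]-x[1])-27,[0,0],loss='soft_l1',f_scale=.5)
    print('neck',np.round(sn.x,2),len(q),'res',round(np.std(sn.fun),2))
    h=cv2.cvtColor(im,cv2.COLOR_RGB2HSV); red=((h[...,0]<8)|(h[...,0]>172))&(h[...,1]>60)&m
    q=T[red]
    for sg in (-1,1):
        w=q[np.sign(q[:,1])==sg]; w=w.mean(0)[:2]-so.x[:2]; print('dash',np.round(w,1),'deg off tool y',round(np.degrees(np.arctan2(w[0],abs(w[1]))),1))
E
python3 - <<'E'
from near import *
near('d4',85)
E
```

```text
14.8 [-0.23  0.65 -0.64  1.68  0.46  0.97 -0.26] [500.9 327.4 235.2] [3.139 0.    2.354] [ 0.33  0.03 -4.56]
collar in tool [-0.82 -1.73 29.21] 141 75 res 0.18
neck [-1.18  0.29] 411 res 0.2
dash [  0.4 -42.6] deg off tool y 0.6
dash [ 0.2 44.1] deg off tool y 0.2
```

play_rows:
  targets:
    - [0.7,0.04,-0.19,0,0]
    - [0.7,0.04,-0.19,0.4,0]
    - [0.7,0.04,-0.19,0.8,0]
    - [0.7,0.04,-0.19,1,0]
    - [0.7,0.04,-0.19,1,0]

```text
clock: 15.35
eef_pos: [498.4, 325.5, 223.2]
tool_rot: [-3.141, -0.0, 2.354]
force: [0.1, 0.1, -4.8]
width: 52.9
gripper_force: 68.4
```

```bash
python3 - <<'E'
from near import *
near('d5',75)
E
```

```text
15.35 [-0.23  0.66 -0.64  1.7   0.47  0.94 -0.27] [498.4 325.5 223.2] [-3.141 -0.     2.354] [ 0.05  0.13 -4.84]
collar in tool [-1.24  1.75 29.15] 148 79 res 0.2
neck [-1.2   0.28] 421 res 0.19
dash [  0.2 -43.9] deg off tool y 0.3
dash [-0.4 42.8] deg off tool y -0.5
```

play_rows:
  targets:
    - [0.7,0,0,0,0]
    - [0.7,0,0,0,0]
    - [0.7,0,0,0,0]

```text
clock: 15.7
eef_pos: [498.7, 325.8, 223.9]
tool_rot: [3.141, 0.0, 2.354]
force: [-0.1, 0.3, -5.3]
width: 53.4
gripper_force: 68.4
```

```bash
python3 - <<'E'
from near import *
near('d5',75)
E
```

```text
15.7 [-0.23  0.66 -0.64  1.7   0.47  0.94 -0.27] [498.7 325.8 223.9] [3.141 0.    2.354] [-0.08  0.29 -5.33]
collar in tool [-1.28  1.25 29.24] 148 79 res 0.19
neck [-1.2   0.27] 415 res 0.19
dash [  0.3 -43.7] deg off tool y 0.4
dash [ 0.  43.1] deg off tool y 0.0
```

play_rows:
  targets:
    - [0.7,-0.01,0.09,0,0]
    - [0.7,-0.01,0.09,0,0]
    - [0.7,-0.01,0.09,0.3,0]
    - [0.7,-0.01,0.09,0.6,0]
    - [0.7,-0.01,0.09,0.9,0]
    - [0.7,-0.01,0.09,0.9,0]

```text
clock: 16.35
eef_pos: [499.0, 325.9, 214.1]
tool_rot: [-3.14, -0.0, 2.354]
force: [-0.1, -0.8, -4.0]
width: 53.5
gripper_force: 68.4
```

```bash
python3 - <<'E'
from near import *
near('d6',65)
E
```

```text
16.35 [-0.24  0.67 -0.63  1.71  0.48  0.93 -0.28] [499.  325.9 214.1] [-3.14  -0.     2.354] [-0.11 -0.77 -4.01]
collar in tool [-1.16  0.87 27.1 ] 155 86 res 0.74
neck [-1.2   0.28] 417 res 0.19
dash [  0.4 -43.3] deg off tool y 0.5
dash [-0.1 43.1] deg off tool y -0.2
```

play_rows:
  targets:
    - [0.7,0,0.05,0.2,0]
    - [0.7,0,0.05,0.4,0]
    - [0.7,0,0.05,0.6,0]
    - [0.7,0,0.05,0.8,0]
    - [0.7,0,0.05,0.8,0]

```text
clock: 16.9
eef_pos: [499.5, 326.5, 206.4]
tool_rot: [-3.141, -0.0, 2.354]
force: [-0.3, -0.5, -4.2]
width: 53.4
gripper_force: 68.4
```

play_rows:
  targets:
    - [0.7,0,0,0.2,0]
    - [0.7,0,0,0.4,0]
    - [0.7,0,0,0.4,0]

```text
clock: 17.2
eef_pos: [499.5, 326.4, 202.4]
tool_rot: [-3.141, -0.0, 2.354]
force: [-0.5, 0.8, -4.4]
width: 53.7
gripper_force: 68.4
```

play_rows:
  targets:
    - [0.7,0,0,0.2,0]
    - [0.7,0,0,0.4,0]
    - [0.7,0,0,0.5,0]
    - [0.7,0,0,0.6,0]
    - [0.7,0,0,0.6,0]

```text
clock: 17.7
eef_pos: [499.6, 326.5, 197.3]
tool_rot: [-3.142, 0.0, 2.354]
force: [-2.0, -0.4, 0.2]
width: 53.3
gripper_force: 68.9
```

play_rows:
  targets:
    - [0.7,0,0,0.1,0]
    - [0.7,0,0,0.2,0]
    - [0.7,0,0,0.3,0]
    - [0.7,0,0,0.3,0]

```text
clock: 18.1
eef_pos: [499.6, 326.5, 194.2]
tool_rot: [-3.142, 0.0, 2.354]
force: [-2.3, -2.6, 5.8]
width: 53.3
gripper_force: 69.2
```

play_rows:
  targets:
    - [0.7,0,0,0.1,0]
    - [0.7,0,0,0.2,0]
    - [0.7,0,0,0.3,0]
    - [0.7,0,0,0.3,0]
    - [0.7,0,0,0.3,0]

```text
clock: 18.6
eef_pos: [499.6, 326.6, 191.6]
tool_rot: [3.142, 0.001, 2.354]
force: [-3.2, -2.9, 9.3]
width: 53.5
gripper_force: 69.5
```

play_rows:
  targets:
    - [0.7,0,-0.03,0,0]
    - [0.7,0,-0.02,0,4]
    - [0.7,0,-0.01,0,8]
    - [0.7,0,0,0,12]
    - [0.7,0,0,0,16]
    - [0.7,0,0,0,16]

```text
clock: 19.2
eef_pos: [500.7, 327.7, 192.1]
tool_rot: [3.138, -0.0, 2.073]
force: [-0.9, -1.5, 8.1]
width: 53.4
gripper_force: 69.7
```

play_rows:
  targets:
    - [0.7,0,0.01,0,4]
    - [0.7,0,0.02,0,8]
    - [0.7,0,0.03,0,12]
    - [0.7,0,0.03,0,16]
    - [0.7,0,0.03,0,16]
    - [0.7,0,0.03,0,16]

```text
clock: 19.8
eef_pos: [500.8, 327.7, 192.1]
tool_rot: [3.139, -0.001, 1.795]
force: [-1.9, -2.0, 7.7]
width: 53.4
gripper_force: 69.7
```

play_rows:
  targets:
    - [0.7,-0.04,0,0.1,0]
    - [0.7,-0.05,0.01,0.1,4]
    - [0.7,-0.05,0.02,0.1,8]
    - [0.7,-0.05,0.03,0.1,12]
    - [0.7,-0.05,0.03,0.1,16]
    - [0.7,-0.05,0.03,0.1,16]

```text
clock: 20.4
eef_pos: [501.0, 327.3, 191.2]
tool_rot: [3.139, -0.002, 1.515]
force: [-2.1, -1.9, 9.3]
width: 53.5
gripper_force: 69.8
```

play_rows:
  targets:
    - [0.7,0,0,0,2]
    - [0.7,0,0,0,4]
    - [0.7,0,0,0,5]
    - [0.7,0,0,0,5]

```text
clock: 20.8
eef_pos: [500.9, 327.0, 191.1]
tool_rot: [3.139, -0.001, 1.43]
force: [-2.3, -1.4, 9.5]
width: 53.3
gripper_force: 69.9
```

```bash
python3 - <<'E'
from sq import *
s,im,d,P=look('e1'); print(np.round(s['torque'],3),np.degrees(s['tool_rot'][2]))
Rm=R.from_euler('xyz',s['tool_rot']).as_matrix(); T=(P-s['eef_pos'])@Rm
for r in (225,235,245):
    w=T[r,190:375]; w=w[(w[:,0]<40)&(w[:,2]<40)&(w[:,0]>15)]
    print(len(w),np.round(np.median(w,0),1),'yaw',round(np.degrees(np.polyfit(w[5:-5,1],w[5:-5,0],1)[0]),2))
E
```

```text
20.8 [-0.4   0.65 -0.36  1.73  0.3   0.81 -1.04] [500.9 327.  191.1] [ 3.139e+00 -1.000e-03  1.430e+00] [-2.32 -1.41  9.49]
[-0.542  0.61   0.161] 81.94804199807604
113 [26.8  1.4 20.8] yaw -0.08
125 [26.8  0.6  7.7] yaw -0.01
136 [26.8  1.2 -3.3] yaw -0.03
```

play_rows:
  targets:
    - [0.7,0,0,0,1]
    - [0.7,0,0,0,2]
    - [0.7,0,0,0,2]

```text
clock: 21.15
eef_pos: [500.6, 326.2, 191.1]
tool_rot: [3.14, 0.0, 1.395]
force: [-2.9, -4.2, 10.8]
width: 53.8
gripper_force: 70.0
```

```bash
python3 - <<'E'
from sq import *
s=ctrl.read_state(); print(np.round(s['torque'],3),np.degrees(s['tool_rot'][2]),s['eef_pos'])
E
```

```text
[-0.87   0.759  0.331] 79.94771197991528 [500.62011796 326.2268379  191.07999385]
```

play_rows:
  targets:
    - [0.7,0,0,0,-1]
    - [0.7,0,0,-0.1,-1.5]
    - [0.7,0,0,-0.2,-2]
    - [0.7,0,0,-0.3,-2]
    - [0.7,0,0,-0.4,-2]
    - [0.7,0,0,-0.5,-2]
    - [0.7,0,0,-0.5,-2]

```text
clock: 21.85
eef_pos: [500.8, 326.4, 195.4]
tool_rot: [3.14, -0.001, 1.429]
force: [-2.2, -1.6, 4.8]
width: 53.4
gripper_force: 69.6
```

```bash
python3 - <<'E'
from sq import *
s=ctrl.read_state(); print(np.round(s['torque'],3),np.degrees(s['tool_rot'][2]),s['eef_pos'])
E
```

```text
[-0.54   0.338 -0.096] 81.87650729135817 [500.83692534 326.43335368 195.4294091 ]
```

play_rows:
  targets:
    - [0.7,0,0,-0.05,0]
    - [0.7,0,0,-0.1,0]
    - [0.7,0,0,-0.1,0]

```text
clock: 22.15
eef_pos: [500.9, 326.4, 196.0]
tool_rot: [3.141, -0.001, 1.429]
force: [-0.0, -1.2, 4.7]
width: 52.8
gripper_force: 69.4
```

play_rows:
  targets:
    - [0.7,0,0,0,-1]
    - [0.7,0,0,0,-2]
    - [0.7,0,0,0,-2.5]
    - [0.7,0,0,0,-2.5]

```text
clock: 22.55
eef_pos: [500.8, 326.7, 195.9]
tool_rot: [3.141, -0.001, 1.473]
force: [0.6, -1.1, 4.4]
width: 53.8
gripper_force: 69.4
```

```bash
python3 - <<'E'
from sq import *
s=ctrl.read_state(); print(np.round(s['torque'],3),np.degrees(s['tool_rot'][2]),s['eef_pos'],s['force'])
E
```

```text
[-0.257 -0.254 -0.068] 84.40737725949892 [500.79913152 326.65997086 195.91573061] [ 0.57493747 -1.06567198  4.40953044]
```

play_rows:
  targets:
    - [0.7,0,0,-0.1,0]
    - [0.7,0,0,-0.15,0]
    - [0.7,0,0,-0.15,0]

```text
clock: 22.85
eef_pos: [500.8, 326.6, 196.4]
tool_rot: [3.141, -0.001, 1.473]
force: [3.8, 2.3, -7.3]
width: 53.2
gripper_force: 68.1
```

Lifting is blocked (-7.3 N after only 0.5 mm), so the canister is in the catch. I'll release it now.

play_rows:
  targets:
    - [0.7,0,0,0.08,0]
    - [0.7,0,0,0.08,0]
    - [0,0,0,0.08,0]
    - [0,0,0,0.08,0]
    - [0,0,0,0.08,0]
    - [0,0,0,0.08,0]
    - [0,0,0,-1,0]
    - [0,0,0,-4,0]
    - [0,0,0,-8,0]
    - [0,0,0,-12,0]

```text
clock: 23.85
eef_pos: [499.9, 326.2, 319.2]
tool_rot: [-3.141, 0.0, 1.473]
force: [0.3, 0.7, -0.4]
width: 85.4
gripper_force: 0.0
```

play_rows:
  targets:
    - [0,-3,0,-3,0]
    - [0,-6,0,-6,0]
    - [0,-6,0,-6,0]
    - [0,-6,0,-6,0]

```text
clock: 24.25
eef_pos: [494.6, 266.5, 378.6]
tool_rot: [3.14, -0.001, 1.472]
force: [0.3, -0.2, -0.4]
width: 85.6
gripper_force: 0.0
```

```bash
python3 - <<'E'
from sq import *
s,im,d,P=look('f1'); lids(P,d,225,10); lids(P,d)
m=(abs(P[...,2]-150)<4)&(np.hypot(P[...,0]-500.7,P[...,1]-325.4)<60); q=P[m][:,:2].astype(np.float32); print('rim',cv2.minEnclosingCircle(q),len(q))
E
```

```text
24.25 [-0.25  0.41 -0.44  1.59  0.18  1.19 -0.82] [494.6 266.5 378.6] [ 3.140e+00 -1.000e-03  1.472e+00] [ 0.28 -0.22 -0.37]
lid c [501.8 326.7] size [53.2 54. ] ang 84.4 z 223.6 px [278. 132.]
lid c [808.4 365.6] size [33.3 86.2] ang 7.8 z 98.5 px [543.  64.]
lid c [700.5 200.5] size [64.8 64.5] ang 13.5 z 101.0 px [445. 216.]
lid c [816.7 107.8] size [83.  88.3] ang 4.3 z 94.8 px [531. 272.]
lid c [617.8 105.5] size [53.9 51.1] ang 33.4 z 94.6 px [370. 285.]
lid c [ 4.933e+02 -3.000e-01] size [48.1 54.1] ang 85.6 z 99.1 px [293. 360.]
rim ((500.5440673828125, 325.6975402832031), 46.70851135253906) 2230
```

View pics/f1.png

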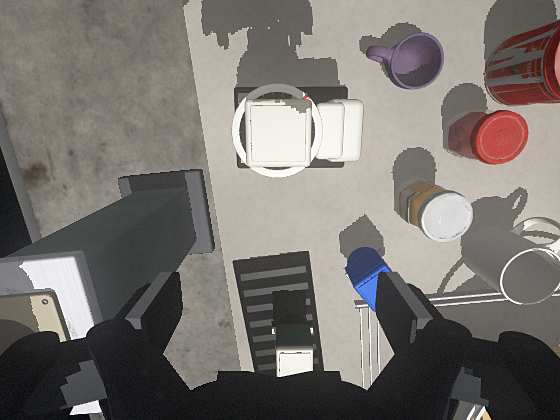

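The picture shows the canister square in the collar around (280,132), with its lid at 223.6 mm, so its bottom is about 22 mm below the rim. The other canister stands upright on the mat near (293,360).

```bash
python3 -c "
from cell import ctrl
print(ctrl.finish_job())"
```

```text
the job is handed in; nothing more can be done
None
```

I locked the heavier canister (about 0.5 kg) in the doser's collar, square and released, stood the lighter one (about 0.3 kg) back upright on the mat, and handed the job in at about 24 s; the hand-in gave no verdict.

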